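# Put the ball punches away by colour in the silversmith's tray

## Robot

A 6-joint arm with a two-finger parallel gripper is mounted at the origin on the work surface. World frame = base frame: x ahead of the robot, y to its left, z up, the work surface at z = 0. Lengths are in m, angles in rad, forces in N, time in s.
With the tool pointing down it reaches from about 0.325 to 1 m from the base axis. Payload 5.1 kg.
Tool frame: the origin (TCP) lies at the very end of the fingers, on their centre line; the grasp point (between the pads) lies 19 mm behind it; z points along the fingers, y is the line along which they close (so a half turn about z gives the same grasp; the last joint's range is limited). The gripper opens to 85 mm and grips with 20 to 120 N. Pads are 22 mm wide; open, the fingers measure 114 mm over their backs; the gripper's body (76 mm by 85 mm) begins 54 mm behind the grasp point. The pads swing forward as they close: fully open they stand 13 mm farther back than shut.
Start: joints at [-1.373, 0.124, 1.65, -0, 1.367, -0.083], TCP at [0.18, -0.625, 0.231] pointing down, gripper open.
Joint ranges: [-2.61, 2.61], [-1.02, 2.33], [0.03, 2.71], [-1.35, 4.49], [0.32, 2.68], [-2.91, 2.91]. Speed limits (rad/s): [2.57, 2.57, 3.14, 3.14, 3.14, 3.14].

## Interface

Orientations are given as a unit quaternion [x, y, z, w].
In Python, from plant import read_state, capture, hand_in gives the robot as it stands. The module is installed in compiled form; this text tells all that it offers.
- The arm moves only by the tool carry_out, never from a script. Its arguments are lists of equal length, an entry for each row: "translation": the shift along the tool's x, y, z in m, a list of three; "twist": the turn about the tool's z in rad; "jaw": the opening, from -1 (shut) to 1 (fully open). A call has 1 to 5 rows; each row is the pose to reach, as a shift and turn from the pose commanded when the call began, along the tool's axes at that moment; what a row does not reach only later rows make up. A row lasts 1/8 s, in which the tool goes at most 62.5 mm and 10.7 degrees, less where a joint would pass 70% of its speed; a pose out of reach is approached as far as the arm can. A call with a gripper value outside its range is refused whole. The fingers move at their own pace and stop on an object; "grip_force" is the grip in N (left out, the last holds). Time passes only in rows, so rows that repeat a pose let the fingers close. It gives the time, the measured TCP pose, the force, the opening and the grip force at its end, in the units of the state.
- read_state(): the state, without advancing time (a new reading comes with each control period).
- capture(name): name is "scene" or "side" or "wrist"; returns a dict with "color" (420x560x3 uint8, red, green, blue), "fx", "fy", "cx", "cy" (pixels), "pose" (4x4, takes a point from camera to world coordinates); the wrist camera has in their place "tool_from_camera" (4x4, takes a point from camera to tool coordinates, whose origin is the TCP and whose axes are the flange's). Camera axes: x right, y down, z forward; pixel columns grow to the right and rows downward; lengths in m; the calibration is good to about 2 mm. The wrist camera is an equidistant fisheye: a pixel r from the principal point sees the ray r / f radians off the axis. A picture is of the moment at which its call begins: read the wrist's pose just before it. There is no depth.
- hand_in(): hands the job in; it is judged then, once.
The state is a dict: "t": time; "joint_positions": joint angles; "joint_velocities": joint speeds; "joint_torque": joint torques, N m; "tool_pos": TCP position; "tool_rot": TCP orientation; "ft_force": force on the tool from outside, world axes, zero at the start; "torque": the same for the moment, N m; "grip_width": finger opening in m; "grasp_force": force on a finger pad.
Only numpy, scipy, OpenCV 4.12 (cv2) and the standard library are available. Lean on these libraries where they do the work, as an engineer would, in place of code of your own. Each camera call takes 0.05 s, during which the arm holds its last target. There are 200 camera calls.

## Task

Put the four ball-ended punches away in the wooden tray: lay each one flat on the strip of the same colour as the paint on its shank, lengthwise along the middle of the strip with neither end hanging over, and set it down gently rather than dropping it (either way round will do). The two flat-faced, brass-headed punches wear the same paint but belong elsewhere: leave them lying where they are.

Things in the scene. Friction and masses are not known exactly. Their poses are not given: they have to be found in the camera images.
- ball_red: Ball punch with red paint: loose steel bar lying down, 110 mm long; square 14 mm shank, bright steel ball 30 mm across at one end, red paint 6 to 38 mm from the tail end. Origin: centre of the shank at mid-length, 12 mm above what it lies on; x along it to the ball, z up. Grip the bare shank there, across it. About 230 g.
- ball_yellow: Ball punch with yellow paint: loose steel bar lying down, 110 mm long; square 14 mm shank, bright steel ball 27 mm across at one end, yellow paint 6 to 38 mm from the tail end. Origin: centre of the shank at mid-length, 11 mm above what it lies on; x along it to the ball, z up. Grip the bare shank there, across it. About 210 g.
- ball_green: Ball punch with green paint: loose steel bar lying down, 110 mm long; square 14 mm shank, bright steel ball 24 mm across at one end, green paint 6 to 38 mm from the tail end. Origin: centre of the shank at mid-length, 10 mm above what it lies on; x along it to the ball, z up. Grip the bare shank there, across it. About 190 g.
- ball_blue: Ball punch with blue paint: loose steel bar lying down, 110 mm long; square 14 mm shank, bright steel ball 20 mm across at one end, blue paint 6 to 38 mm from the tail end. Origin: centre of the shank at mid-length, 9 mm above what it lies on; x along it to the ball, z up. Grip the bare shank there, across it. About 170 g.
- flat_red: Look-alike, to be left alone: flat-faced punch, same 110 mm length, 14 mm square shank and red tail paint, but the head is a flat-ended brass cylinder 28 mm in diameter and 28 mm long instead of a ball. Origin: centre of the shank at mid-length; x to the head.
- flat_blue: Look-alike, to be left alone: flat-faced punch, same 110 mm length, 14 mm square shank and blue tail paint, but the head is a flat-ended brass cylinder 28 mm in diameter and 28 mm long instead of a ball. Origin: centre of the shank at mid-length; x to the head.
- strip_red: Red strip in the wooden tray, 150 mm long (x), 48 wide (y), 4 thick. Origin: centre of its underside, 8 mm above the bench; top at 12 mm. Four fixed parallel strips, 56 mm between centres, order varies. The tray (190 x 262 mm) has a rim 26 mm above the bench, its inner face 39 mm from an outermost strip's middle line.
- strip_yellow: Yellow strip in the wooden tray, 150 mm long (x), 48 wide (y), 4 thick. Origin: centre of its underside, 8 mm above the bench; top at 12 mm. Four fixed parallel strips, 56 mm between centres, order varies. The tray (190 x 262 mm) has a rim 26 mm above the bench, its inner face 39 mm from an outermost strip's middle line.
- strip_green: Green strip in the wooden tray, 150 mm long (x), 48 wide (y), 4 thick. Origin: centre of its underside, 8 mm above the bench; top at 12 mm. Four fixed parallel strips, 56 mm between centres, order varies. The tray (190 x 262 mm) has a rim 26 mm above the bench, its inner face 39 mm from an outermost strip's middle line.
- strip_blue: Blue strip in the wooden tray, 150 mm long (x), 48 wide (y), 4 thick. Origin: centre of its underside, 8 mm above the bench; top at 12 mm. Four fixed parallel strips, 56 mm between centres, order varies. The tray (190 x 262 mm) has a rim 26 mm above the bench, its inner face 39 mm from an outermost strip's middle line.
There are look-alikes about, which are no part of the job. Leave any turquoise look-alike of the ball_red alone.

How it is judged:
At the end, for the whole second after the job is handed in: Each ball punch lies released and at rest on the strip of its colour: its middle within 20 mm along and 12 mm across of the strip's, at most 22 mm above the strip's origin, lengthwise within 0.17 rad (either way round), level within 0.15 rad; both flat-faced punches within 20 mm of their start (x of ball_red in the frame of strip_red between -0.02 and 0.02 m and y of ball_red in the frame of strip_red between -0.012 and 0.012 m and z of ball_red in the frame of strip_red below 0.022 m and angle between the x axis of ball_red and the x axis of strip_red, either way round below 0.17 rad and angle between ball_red's own x axis and vertical between 1.42 and 1.72 rad and linear speed of each of ball_red, ball_yellow, ball_green, ball_blue below 0.02 m/s and contact force between each of ball_red, ball_yellow, ball_green, ball_blue and the fingers below 0.1 N and x of ball_yellow in the frame of strip_yellow between -0.02 and 0.02 m and y of ball_yellow in the frame of strip_yellow between -0.012 and 0.012 m and z of ball_yellow in the frame of strip_yellow below 0.022 m and angle between the x axis of ball_yellow and the x axis of strip_yellow, either way round below 0.17 rad and angle between ball_yellow's own x axis and vertical between 1.42 and 1.72 rad and x of ball_green in the frame of strip_green between -0.02 and 0.02 m and y of ball_green in the frame of strip_green between -0.012 and 0.012 m and z of ball_green in the frame of strip_green below 0.022 m and angle between the x axis of ball_green and the x axis of strip_green, either way round below 0.17 rad and angle between ball_green's own x axis and vertical between 1.42 and 1.72 rad and x of ball_blue in the frame of strip_blue between -0.02 and 0.02 m and y of ball_blue in the frame of strip_blue between -0.012 and 0.012 m and z of ball_blue in the frame of strip_blue below 0.022 m and angle between the x axis of ball_blue and the x axis of strip_blue, either way round below 0.17 rad and angle between ball_blue's own x axis and vertical between 1.42 and 1.72 rad and distance of each of flat_red, flat_blue from where it was at the start of the episode below 0.02 m); the robot touches nothing.
It fails at once if a flat-faced punch was moved by more than 20 mm (distance of any of flat_red, flat_blue from where it was at the start of the episode above 0.02 m).
It fails at once if a ball punch was dropped: it came down near the bench or tray at more than 0.7 m/s ((height (world z) of ball_red below 0.04 m and linear speed of ball_red above 0.7 m/s) or (height (world z) of ball_yellow below 0.04 m and linear speed of ball_yellow above 0.7 m/s) or (height (world z) of ball_green below 0.04 m and linear speed of ball_green above 0.7 m/s) or (height (world z) of ball_blue below 0.04 m and linear speed of ball_blue above 0.7 m/s)).
It also fails if it takes over 102 s, if anything falls off the work surface, if the arm or the gripper's body presses on something with over 40 N, if the wrist force passes 120 N, or if a joint passes its speed limit or range.

## Working session

There is one attempt and no reset: what is moved stays moved. The work goes in short steps, Python scripts to look and compute and a tool call to move; the robot and the scene stay as the last step left them, time stands still between calls to the robot, and variables do not carry over. Pictures are saved under pics/ and viewed, at most 14 in all, crops included, and the job is handed in when it is done.

Besides the shell and the picture viewer there is one more tool, called after ">>>" as name([rows], argument=value, ...), one row to a line, values as JSON. carry_out: Moves the arm, as the interface text tells. Its arguments: {"type":"object","properties":{"translation":{"type":"array"},"twist":{"type":"array"},"jaw":{"type":"array"},"grip_force":{"type":"number"}},"required":["translation","twist","jaw"]}

```bash
mkdir -p pics; ls; python3 - <<'E'
from plant import *
import cv2,numpy as np
s=read_state();print({k:np.round(v,3).tolist() for k,v in s.items()})
for n in("scene","side","wrist"):
    c=capture(n);np.save(f"{n}.npy",c,allow_pickle=True)
    cv2.imwrite(f"pics/{n}0.png",c["color"][:,:,::-1])
    print(n,c["fx"],c["fy"],c["cx"],c["cy"],np.round(c.get("pose",c.get("tool_from_camera")),3).tolist())
E
```

```text
pics
{'t': 0.0, 'joint_positions': [-1.373, 0.125, 1.652, -0.0, 1.367, -0.083], 'joint_velocities': [-0.001, 0.001, -0.001, -0.0, 0.0, 0.002], 'joint_torque': [0.001, -42.362, -36.544, 0.0, 0.007, 0.0], 'tool_pos': [0.18, -0.624, 0.23], 'tool_rot': [0.99, 0.14, -0.0, -0.001], 'ft_force': [-0.054, -0.171, 0.74], 'torque': [0.025, 0.026, 0.015], 'grasp_force': 0.0, 'grip_width': 0.085}
scene 505.38854386111893 505.38854386111893 276.87521771088575 214.83854947861238 [[0.816, 0.461, -0.348, 0.87], [0.578, -0.632, 0.516, -0.692], [0.018, -0.623, -0.782, 1.052], [0.0, 0.0, 0.0, 1.0]]
side 485.25481455370567 485.25481455370567 281.6953708280453 207.52650928353395 [[-0.998, -0.031, 0.061, 0.358], [-0.065, 0.704, -0.707, 0.8], [-0.021, -0.71, -0.704, 0.895], [0.0, 0.0, 0.0, 1.0]]
wrist 325.19226210127806 325.19226210127806 281.88216629389916 205.595974063102 [[0.0, -0.957, -0.29, 0.075], [1.0, 0.0, -0.0, 0.001], [0.0, -0.29, 0.957, -0.143], [0.0, 0.0, 0.0, 1.0]]
```

View pics/scene0.png

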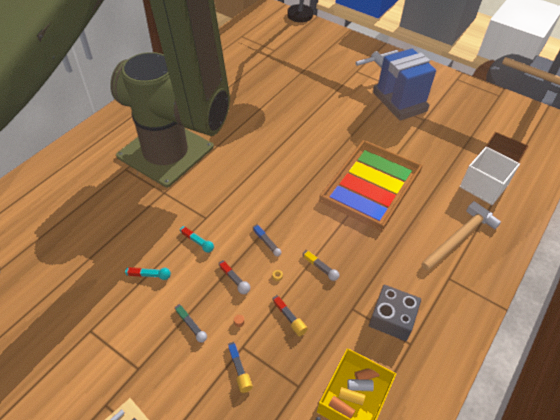

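View pics/side0.png

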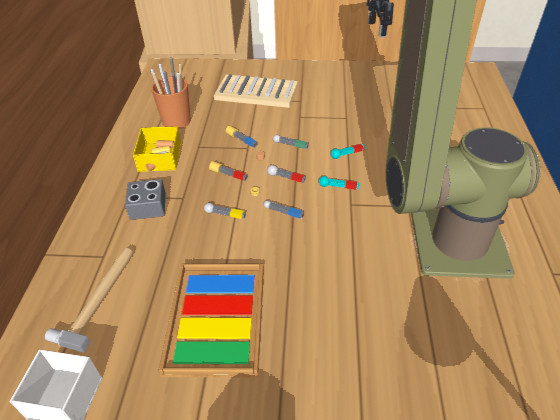

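The scene view shows ball punches (paint → ball): blue (257,230)→(277,251), red (225,267)→(244,285), yellow (309,256)→(333,273), green (181,312)→(201,337). The brass-headed ones are red (277,300)→(299,326) and blue (233,348)→(243,382). The two turquoise-headed look-alikes are at (186,232)→(209,246) and (130,272)→(165,273). The tray strips run green, yellow, red, blue, starting from the far end. I'll confirm with one enlarged crop and measure.

```bash
cat > h.py <<'E'
import numpy as np,cv2
from scipy.spatial.transform import Rotation as R
def cast(c,px,z):
    px=np.atleast_2d(px).astype(float)
    d=np.c_[(px[:,0]-c["cx"])/c["fx"],(px[:,1]-c["cy"])/c["fy"],np.ones(len(px))]@c["pose"][:3,:3].T
    o=c["pose"][:3,3]
    return (o+d*((z-o[2])/d[:,2])[:,None])[:,:2]
HUE={"red":[(0,5),(174,180)],"yellow":[(24,34)],"green":[(50,85)],"blue":[(100,125)]}
def hmask(img,col,smin=120,vmin=40):
    h=cv2.cvtColor(img,cv2.COLOR_RGB2HSV);m=0
    for a,b in HUE[col]: m=m|cv2.inRange(h,(a,smin,vmin),(b,255,255))
    return m
def blobs(m,amin=25):
    n,l,s,c=cv2.connectedComponentsWithStats(m)
    return [(int(s[i,4]),c[i].round(1).tolist(),i) for i in range(1,n) if s[i,4]>=amin],l
def grey(img): # steel: low saturation
    h=cv2.cvtColor(img,cv2.COLOR_RGB2HSV); return cv2.inRange(h,(0,0,30),(180,95,255))
E
python3 - <<'E'
from h import *
for n in("scene","side"):
    c=np.load(n+".npy",allow_pickle=True).item();im=c["color"]
    roi=np.zeros(im.shape[:2],np.uint8)
    if n=="scene": roi[140:400,110:430]=255
    else: roi[110:380,150:375]=255
    for k in HUE:
        b,_=blobs(hmask(im,k)&roi)
        for a,p,i in b: print(n,k,a,p,cast(c,p,.012 if a>500 else .016).round(3).tolist())
    for a,p,i in blobs(grey(im)&roi)[0]: print(n,"grey",a,p,cast(c,p,.014).round(3).tolist())
c=np.load("scene.npy",allow_pickle=True).item()["color"]
cv2.imwrite("pics/crop.png",cv2.resize(c[215:400,115:350,::-1],None,fx=3.2,fy=3.2,interpolation=cv2.INTER_CUBIC))
E
```

```text
scene red 731 [367.7, 189.4] [[0.557, 0.215]]
scene red 65 [186.4, 231.7] [[0.254, -0.189]]
scene red 80 [224.9, 267.0] [[0.4, -0.214]]
scene red 98 [133.9, 271.5] [[0.232, -0.351]]
scene red 88 [279.1, 302.7] [[0.562, -0.216]]
scene yellow 666 [376.4, 177.0] [[0.554, 0.27]]
scene yellow 47 [310.4, 255.8] [[0.55, -0.065]]
scene yellow 1435 [359.1, 376.8] [[0.798, -0.259]]
scene yellow 27 [246.3, 380.4] [[0.611, -0.404]]
scene green 542 [384.3, 164.8] [[0.55, 0.326]]
scene blue 712 [358.7, 202.7] [[0.561, 0.158]]
scene blue 58 [258.7, 230.3] [[0.4, -0.077]]
scene blue 90 [233.2, 350.6] [[0.548, -0.369]]
scene grey 2666 [164.2, 156.7] [[0.022, -0.024]]
scene grey 38 [358.5, 194.6] [[0.546, 0.181]]
scene grey 39 [355.0, 209.0] [[0.564, 0.132]]
scene grey 214 [268.7, 242.5] [[0.442, -0.092]]
scene grey 235 [327.3, 270.1] [[0.605, -0.075]]
scene grey 242 [239.5, 282.9] [[0.455, -0.227]]
scene grey 1890 [395.0, 312.3] [[0.79, -0.08]]
scene grey 289 [193.2, 326.5] [[0.441, -0.376]]
scene grey 116 [288.5, 314.1] [[0.595, -0.227]]
scene grey 167 [236.9, 361.4] [[0.569, -0.383]]
scene grey 276
[... 352 characters left out ...]
7]]
side yellow 1518 [214.4, 328.0] [[0.551, 0.274]]
side green 1639 [211.3, 352.6] [[0.548, 0.329]]
side blue 62 [248.8, 140.8] [[0.551, -0.361]]
side blue 94 [294.2, 212.1] [[0.401, -0.067]]
side blue 1189 [220.2, 283.6] [[0.556, 0.161]]
side grey 83 [239.7, 135.6] [[0.582, -0.389]]
side grey 163 [284.2, 140.0] [[0.446, -0.372]]
side grey 25 [305.8, 144.6] [[0.38, -0.352]]
side grey 200 [278.1, 171.6] [[0.454, -0.226]]
side grey 102 [226.1, 170.3] [[0.6, -0.225]]
side grey 555 [156.9, 198.1] [[0.767, -0.105]]
side grey 194 [275.9, 206.5] [[0.45, -0.088]]
side grey 220 [216.3, 209.0] [[0.603, -0.072]]
side grey 27 [301.4, 214.6] [[0.383, -0.061]]
side grey 74 [220.4, 292.8] [[0.552, 0.187]]
```

View pics/crop.png

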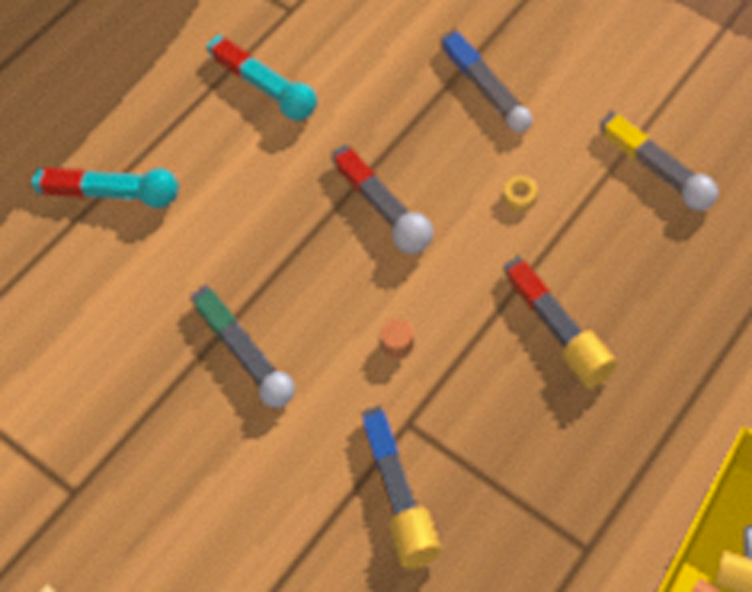

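The crop confirms it: steel balls sit on the red (410,232), yellow (700,190), green (276,388) and blue (518,118) punches. The brass cylinders are at (590,360) and (415,540), and the turquoise pair is at the upper left. From both views, ball_red is at about (.432,-.219) with yaw -.32. I'll move above it and measure from the wrist.

```bash
cat >> h.py <<'E'
def tool(s):
    M=R.from_quat(s["tool_rot"]).as_matrix();return np.array(s["tool_pos"]),M
def yaw(M): return np.arctan2(M[1,0],M[0,0])
def go(s,x,y,z,a):
    p,M=tool(s);t=(yaw(M)-a+np.pi/2)%np.pi-np.pi/2
    print("from",p.round(4),"yaw",yaw(M).round(3),"-> trans",(M.T@(np.array([x,y,z])-p)).round(4),"twist",t.round(3))
def wcast(c,s,px,z):
    p,M=tool(s);T=np.array(c["tool_from_camera"]);px=np.atleast_2d(px).astype(float)
    u=np.c_[(px[:,0]-c["cx"])/c["fx"],(px[:,1]-c["cy"])/c["fy"]];r=np.linalg.norm(u,axis=1)+1e-9
    d=np.c_[u*(np.sin(r)/r)[:,None],np.cos(r)]@(M@T[:3,:3]).T;o=p+M@T[:3,3]
    return (o+d*((z-o[2])/d[:,2])[:,None])[:,:2]
E
python3 - <<'E'
from h import *
from plant import *
go(read_state(),.432,-.219,.2,-.316)
E
```

```text
from [ 0.18   -0.6241  0.2303] yaw 0.281 -> trans [ 0.3544 -0.3193  0.0309] twist 0.597
```

>>> carry_out([
  [0.354,-0.319,0.03],
  [0.354,-0.319,0.03],
  [0.354,-0.319,0.03],
  [0.354,-0.319,0.03],
  [0.354,-0.319,0.03],
], twist=[0.6,0.6,0.6,0.6,0.6], jaw=[0,0,0,0,0], grip_force=60)

```text
t: 0.78
tool_pos: [0.345, -0.3586, 0.2114]
tool_rot: [0.987, -0.159, 0.0, -0.0]
ft_force: [1.1, 0.2, 0.6]
grip_width: 0.0424
grasp_force: 0.0
```

```bash
python3 - <<'E'
from h import *
from plant import *
go(read_state(),.432,-.219,.2,-.316)
E
```

```text
from [ 0.345  -0.3586  0.2114] yaw -0.32 -> trans [ 0.0387 -0.1599  0.0114] twist -0.004
```

>>> carry_out([
  [0.039,-0.16,0.011],
  [0.039,-0.16,0.011],
  [0.039,-0.16,0.011],
  [0.039,-0.16,0.011],
], twist=[0,0,0,0], jaw=[0,0,0,0])

```text
t: 1.27
tool_pos: [0.4323, -0.2186, 0.2002]
tool_rot: [0.988, -0.157, -0.0, -0.0]
ft_force: [0.1, -0.8, 0.1]
grip_width: 0.0426
grasp_force: 0.0
```

```bash
python3 - <<'E'
from h import *
from plant import *
s=read_state();c=capture("wrist");go(s,.432,-.219,.2,-.316)
np.save("w1.npy",dict(c=c,s=s),allow_pickle=True)
cv2.imwrite("pics/w1.png",c["color"][:,:,::-1])
E
```

```text
from [ 0.4323 -0.2186  0.2002] yaw -0.315 -> trans [-0.0001  0.0005  0.0002] twist 0.001
```

View pics/w1.png

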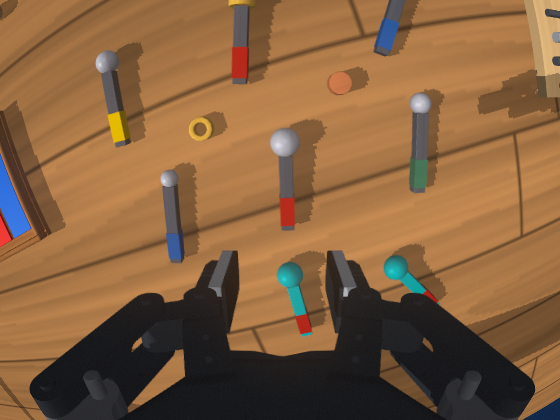

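The wrist view shows all four ball punches (ball → paint): red (285,142)→(287,213), blue (169,178)→(175,247), yellow (107,62)→(119,128), green (420,103)→(419,175). The brass and turquoise punches are well away from them. For each one I'll measure the ball centre with a distance transform and the paint centroid.

```bash
cat >> h.py <<'E'
RAD={"red":.015,"yellow":.0135,"green":.012,"blue":.010}; ZC={"red":.012,"yellow":.011,"green":.010,"blue":.009}
HUE["green"]=[(50,95)]
def punch(c,s,col,seed,dz=0):
    im=c["color"];sm=70 if col=="green" else 120
    pm=hmask(im,col,sm);w=np.zeros_like(pm);cv2.circle(w,tuple(seed),60,255,-1)
    b,l=blobs(pm&w,60);i=min(b,key=lambda t:np.hypot(t[1][0]-seed[0],t[1][1]-seed[1]));P=np.array(i[1])
    m=((grey(im)|pm)&w);m=cv2.morphologyEx(m,cv2.MORPH_CLOSE,np.ones((3,3),np.uint8));D=cv2.distanceTransform(m,cv2.DIST_L2,5)
    w2=np.zeros_like(pm);cv2.circle(w2,tuple(int(v) for v in P),95,255,-1)
    y,x=np.unravel_index(np.argmax(D*(D<14)),D.shape)
    B=wcast(c,s,[x,y],RAD[col]+dz)[0];Q=wcast(c,s,P,ZC[col]+.005+dz)[0]
    d=B-Q;L=np.hypot(*d);u=d/L;o1=Q+u*.033;o2=B-u*(.055-RAD[col])
    print(col,"paint",P,"ball",x,y,D.max().round(1),"sep",L.round(4),"expect",round(.088-RAD[col],4),"origin",((o1+o2)/2).round(4),"yaw",np.arctan2(d[1],d[0]).round(3))
E
python3 - <<'E'
from h import *
k=np.load("w1.npy",allow_pickle=True).item()
for col,sd in dict(red=(286,175),blue=(172,210),yellow=(113,92),green=(420,135)).items(): punch(k["c"],k["s"],col,sd)
E
```

```text
red paint [286.9 211.3] ball 284 143 14.6 sep 0.0717 expect 0.073 origin [ 0.4329 -0.2228] yaw -0.27
blue paint [173.6 245.8] ball 175 243 9.0 sep 0.0019 expect 0.078 origin [ 0.3971 -0.0742] yaw -0.677
yellow paint [116.  126.6] ball 107 62 11.6 sep 0.0745 expect 0.0745 origin [ 0.5831 -0.0724] yaw -0.169
green paint [418.1 173. ] ball 420 103 11.0 sep 0.076 expect 0.076 origin [ 0.4298 -0.373 ] yaw -0.294
```

```bash
python3 - <<'E'
from h import *
from plant import *
k=np.load("w1.npy",allow_pickle=True).item();c,s=k["c"],k["s"]
B=wcast(c,s,[169,178.5],.010)[0];Q=wcast(c,s,[173.6,245.8],.014)[0];d=B-Q;L=np.hypot(*d);u=d/L
print("blue",L,Q+u*.033,B-u*.045,np.arctan2(d[1],d[0]))
go(read_state(),.433,-.2225,.012,-.275)
E
```

```text
blue 0.07802876507415828 [ 0.43218777 -0.08817531] [ 0.43221495 -0.08818472] -0.3334881470297607
from [ 0.4318 -0.2199  0.2004] yaw -0.317 -> trans [0.0021 0.0021 0.1884] twist -0.042
```

>>> carry_out([
  [0.002,0.002,0.06],
  [0.002,0.002,0.12],
  [0.002,0.002,0.16],
  [0.002,0.002,0.185],
  [0.002,0.002,0.19],
], twist=[-0.04,-0.04,-0.04,-0.04,-0.04], jaw=[0,0,0,0,0])

```text
t: 1.95
tool_pos: [0.4309, -0.2235, 0.0087]
tool_rot: [0.99, -0.14, -0.002, -0.001]
ft_force: [-0.3, -0.1, -0.4]
grip_width: 0.0427
grasp_force: 0.0
```

```bash
python3 - <<'E'
from h import *
from plant import *
s=read_state();c=capture("wrist");go(s,.433,-.2225,.004,-.275);print(s["ft_force"])
cv2.imwrite("pics/w2.png",c["color"][:,:,::-1])
E
```

```text
from [ 0.4309 -0.2235  0.0087] yaw -0.281 -> trans [ 0.0017 -0.0016  0.0047] twist -0.006
[-0.27352095 -0.08329707 -0.37605432]
```

View pics/w2.png

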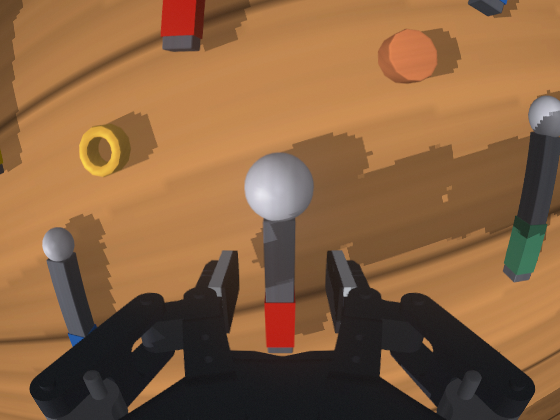

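The red punch's bare shank (280,260) sits centred between the pads, with the ball at (279,187). I'll lower it a little and close.

>>> carry_out([
  [0,0,0.003],
  [0,0,0.003],
  [0,0,0.003],
  [0,0,0.003],
  [0,0,0.003],
], twist=[0,0,0,0,0], jaw=[-1,-1,-1,-1,-1], grip_force=70)

```text
t: 2.62
tool_pos: [0.434, -0.2242, 0.0091]
tool_rot: [0.99, -0.139, 0.001, 0.001]
ft_force: [-1.2, -1.2, 5.8]
grip_width: 0.0119
grasp_force: 70.5
```

```bash
python3 - <<'E'
from h import *
from plant import *
for n in("scene","side"):
    c=np.load(n+".npy",allow_pickle=True).item();im=c["color"]
    for k in HUE:
        m=hmask(im,k);b,l=blobs(m,500)
        for a,p,i in b:
            q=cast(c,p,.012)[0]
            if abs(q[0]-.555)<.03 and .1<q[1]<.4:
                r=cv2.boxPoints(cv2.minAreaRect(np.argwhere(l==i)[:,::-1].astype(np.float32)))
                ctr,_=cv2.findContours((l==i).astype(np.uint8),0,2);pts=cast(c,max(ctr,key=len)[:,0],.012).astype(np.float32)
                e=cv2.minAreaRect(pts*1000);print(n,k,np.round(e,1).tolist() if 0 else (np.round(e[0],1),np.round(e[1],1),round(e[2],1)))
E
```

```text
scene red (array([555.1, 214.7]), array([149.1,  49.7]), 2.7)
scene yellow (array([551.8, 270.9]), array([150. ,  49.2]), 2.3)
scene green (array([549.5, 325.7]), array([146.9,  45.8]), 3.7)
scene blue (array([558.2, 158.1]), array([146.8,  47.4]), 3.0)
side red (array([553.8, 217. ]), array([149.3,  45.9]), 2.9)
side yellow (array([551. , 273.2]), array([150.7,  47.2]), 3.0)
side green (array([548.2, 328.5]), array([148.9,  45.7]), 3.1)
side blue (array([556.7, 160.2]), array([148.5,  46.8]), 2.9)
```

>>> carry_out([
  [0,0,-0.03],
  [0,0,-0.06],
  [0,0,-0.09],
  [0,0,-0.1],
], twist=[0,0,0,0], jaw=[-1,-1,-1,-1])

```text
t: 3.12
tool_pos: [0.4335, -0.2235, 0.109]
tool_rot: [0.99, -0.139, 0.001, 0.0]
ft_force: [1.3, -0.1, -2.0]
grip_width: 0.0116
grasp_force: 69.5
```

```bash
python3 - <<'E'
from h import *
from plant import *
s=read_state();c=capture("wrist");go(s,.5545,.216,.09,.051);print(s["ft_force"],s["grip_width"],s["grasp_force"])
cv2.imwrite("pics/w3.png",c["color"][:,:,::-1])
E
```

```text
from [ 0.4335 -0.2235  0.109 ] yaw -0.279 -> trans [-0.0048 -0.4558  0.0188] twist -0.33
[ 1.26977773 -0.12330465 -2.0406392 ] 0.01157604314169897 69.51152879744768
```

View pics/w3.png

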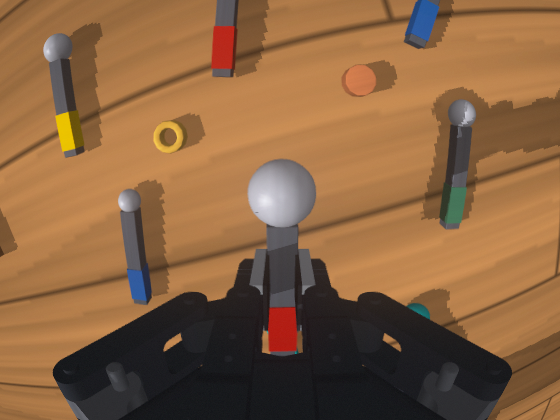

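The punch is held level, with the ball at (282,193). Now to the red strip.

>>> carry_out([
  [-0.005,-0.456,0.019],
  [-0.005,-0.456,0.019],
  [-0.005,-0.456,0.019],
  [-0.005,-0.456,0.019],
  [-0.005,-0.456,0.019],
], twist=[-0.33,-0.33,-0.33,-0.33,-0.33], jaw=[-1,-1,-1,-1,-1])

```text
t: 3.8
tool_pos: [0.5146, 0.0798, 0.0927]
tool_rot: [1.0, 0.025, -0.001, 0.0]
ft_force: [1.0, -0.8, -1.7]
grip_width: 0.0119
grasp_force: 69.6
```

```bash
python3 - <<'E'
from h import *
from plant import *
go(read_state(),.5545,.216,.09,.051)
E
```

```text
from [0.5146 0.0798 0.0927] yaw 0.051 -> trans [ 0.0468 -0.134   0.0026] twist -0.0
```

>>> carry_out([
  [0.047,-0.134,0.003],
  [0.047,-0.134,0.003],
  [0.047,-0.134,0.003],
  [0.047,-0.134,0.003],
], twist=[0,0,0,0], jaw=[-1,-1,-1,-1])

```text
t: 4.3
tool_pos: [0.5547, 0.2143, 0.0898]
tool_rot: [1.0, 0.026, -0.002, 0.001]
ft_force: [-0.6, 0.5, -1.9]
grip_width: 0.0116
grasp_force: 69.6
```

```bash
python3 - <<'E'
from h import *
from plant import *
s=read_state();c=capture("wrist");go(s,.5545,.216,.022,.051)
for k in("red","yellow","blue","green"):
    b,l=blobs(hmask(c["color"],k),400)
    for a,p,i in b: print(k,a,p,wcast(c,s,p,.012)[0].round(4))
cv2.imwrite("pics/w4.png",c["color"][:,:,::-1])
E
```

```text
from [0.5547 0.2143 0.0898] yaw 0.053 -> trans [ 0.0001 -0.0018  0.0678] twist 0.002
red 4749 [288.6, 152.9] [0.6002 0.2116]
red 515 [257.8, 233.7] [0.54   0.2306]
red 1255 [282.1, 328.8] [0.4532 0.2082]
yellow 11444 [206.5, 199.0] [0.5645 0.2685]
blue 11421 [359.4, 200.0] [0.5696 0.1587]
green 9723 [138.5, 204.5] [0.5576 0.3228]
green 442 [547.7, 385.5] [ 0.3064 -0.1915]
```

View pics/w4.png

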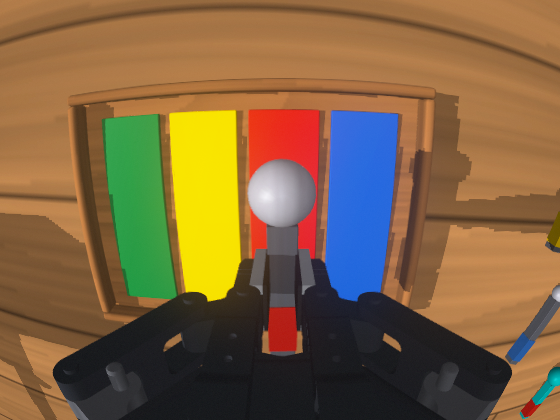

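The red punch is lined up over the red strip: the strip is centred at column ~284 and the ball is at (282,193). Net height above the pick is 78 mm and the strip is 12 mm above the bench, so contact should come 66 mm down.

>>> carry_out([
  [0,0,0.03],
  [0,0,0.05],
  [0,0,0.06],
  [0,0,0.063],
  [0,0,0.065],
], twist=[0,0,0,0,0], jaw=[-1,-1,-1,-1,-1])

```text
t: 4.97
tool_pos: [0.5565, 0.2139, 0.0274]
tool_rot: [1.0, 0.025, 0.001, -0.0]
ft_force: [-0.5, 0.2, -1.8]
grip_width: 0.0116
grasp_force: 69.6
```

>>> carry_out([
  [0,0,0.0],
  [0,0,0.001],
  [0,0,0.001],
  [0,0,0.001],
], twist=[0,0,0,0], jaw=[-1,-1,-1,-1], grip_force=20)

```text
t: 5.48
tool_pos: [0.5558, 0.214, 0.0259]
tool_rot: [1.0, 0.025, 0.0, -0.0]
ft_force: [-0.5, -0.1, -1.8]
grip_width: 0.0116
grasp_force: 69.6
```

>>> carry_out([
  [0,0,0.001],
  [0,0,0.002],
  [0,0,0.002],
], twist=[0,0,0], jaw=[-1,-1,-1])

```text
t: 5.85
tool_pos: [0.5557, 0.2139, 0.0236]
tool_rot: [1.0, 0.025, -0.0, 0.0]
ft_force: [-0.3, 0.3, -1.1]
grip_width: 0.0116
grasp_force: 69.6
```

>>> carry_out([
  [0,0,0.001],
  [0,0,0.0015],
  [0,0,0.0015],
], twist=[0,0,0], jaw=[-1,-1,-1])

```text
t: 6.22
tool_pos: [0.5557, 0.2139, 0.0222]
tool_rot: [1.0, 0.025, -0.0, 0.0]
ft_force: [-0.6, -0.4, -1.4]
grip_width: 0.0117
grasp_force: 69.6
```

>>> carry_out([
  [0,0,0.001],
  [0,0,0.0015],
  [0,0,0.0015],
], twist=[0,0,0], jaw=[-1,-1,-1])

```text
t: 6.6
tool_pos: [0.556, 0.214, 0.0212]
tool_rot: [1.0, 0.025, 0.0, -0.0]
ft_force: [-2.1, 0.1, 2.3]
grip_width: 0.0114
grasp_force: 70.2
```

>>> carry_out([
  [0,0,0.001],
  [0,0,0.001],
  [0,0,0.001],
], twist=[0,0,0], jaw=[-1,-1,-1])

```text
t: 6.98
tool_pos: [0.556, 0.214, 0.0211]
tool_rot: [1.0, 0.025, -0.0, 0.0]
ft_force: [-5.0, -0.7, 9.4]
grip_width: 0.0116
grasp_force: 70.9
```

Contact at z=.021 shows as a force reversal. I'll release gently, then rise.

>>> carry_out([
  [0,0,-0.001],
  [0,0,-0.001],
  [0,0,-0.001],
  [0,0,-0.001],
], twist=[0,0,0,0], jaw=[-0.6,-0.4,-0.2,-0.2])

```text
t: 7.48
tool_pos: [0.5558, 0.2139, 0.0206]
tool_rot: [1.0, 0.025, -0.0, 0.0]
ft_force: [-0.9, 0.1, -0.2]
grip_width: 0.0341
grasp_force: 0.0
```

>>> carry_out([
  [0,0,-0.02],
  [0,0,-0.06],
  [0,0,-0.1],
  [0,0,-0.12],
  [0,0,-0.12],
], twist=[0,0,0,0,0], jaw=[-0.2,-0.2,-0.1,0,0])

```text
t: 8.1
tool_pos: [0.557, 0.2143, 0.1432]
tool_rot: [1.0, 0.025, 0.002, -0.001]
ft_force: [0.0, 0.0, 0.1]
grip_width: 0.0427
grasp_force: 0.0
```

```bash
python3 - <<'E'
from h import *
from plant import *
s=read_state();c=capture("wrist");go(s,.432,-.088,.1,-.333)
cv2.imwrite("pics/w5.png",c["color"][:,:,::-1]);np.save("w5.npy",dict(c=c,s=s),allow_pickle=True)
for k in("red","yellow","blue","green"):
    b,l=blobs(hmask(c["color"],k),300)
    for a,p,i in b:
        e=cv2.minAreaRect((1000*wcast(c,s,np.argwhere(l==i)[:,::-1],.012)).astype(np.float32)); print(k,a,p,np.round(e[0],1),np.round(e[1],1),round(e[2],1))
E
```

```text
from [0.557  0.2143 0.1432] yaw 0.051 -> trans [-0.1404  0.2956  0.0423] twist 0.384
red 6752 [283.9, 196.4] [555.2 212.6] [148.2  48. ] 2.9
yellow 7723 [220.3, 186.7] [552.4 268.8] [149.   47.9] 2.9
yellow 353 [530.0, 218.4] [550.9 -63.3] [29.4 32.1] 76.1
blue 7688 [345.6, 187.0] [558.1 157.3] [148.8  47.8] 2.9
blue 342 [499.2, 325.6] [402.9 -72.2] [35.7 33. ] 60.8
green 7158 [162.3, 193.6] [549.5 324.5] [149.1  47.4] 2.9
green 369 [535.2, 361.2] [ 315.  -193.9] [62.2 47.9] 55.0
```

View pics/w5.png

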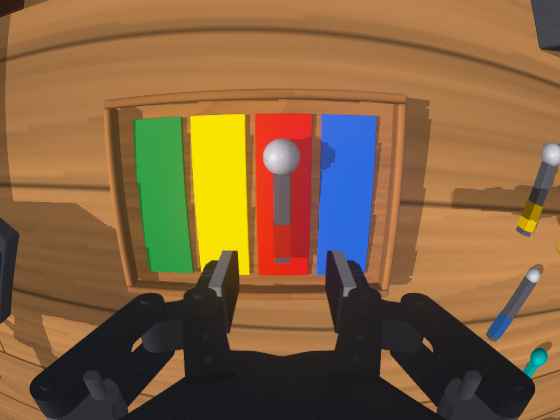

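The red punch lies centred on the red strip, with its ball at (281,157). Refined strip centres are yellow (.552,.270), blue (.558,.158) and green (.5495,.326), all at yaw .051. Next is ball_blue.

>>> carry_out([
  [-0.14,0.296,0.04],
  [-0.14,0.296,0.04],
  [-0.14,0.296,0.04],
  [-0.14,0.296,0.04],
  [-0.14,0.296,0.04],
], twist=[0.384,0.384,0.384,0.384,0.384], jaw=[0,0,0,0,0])

```text
t: 8.78
tool_pos: [0.4351, -0.0739, 0.1004]
tool_rot: [0.986, -0.166, -0.002, -0.0]
ft_force: [0.0, -0.6, -0.0]
grip_width: 0.0427
grasp_force: 0.0
```

>>> carry_out([
  [0,0,0],
  [0,0,0],
], twist=[0,0], jaw=[0,0])

```text
t: 9.02
tool_pos: [0.4366, -0.0726, 0.1013]
tool_rot: [0.986, -0.166, -0.001, -0.0]
ft_force: [0.3, -0.4, 0.4]
grip_width: 0.0426
grasp_force: 0.0
```

```bash
python3 - <<'E'
from h import *
from plant import *
s=read_state();c=capture("wrist");go(s,.432,-.088,.008,-.333)
h=c["color"];punch(c,s,"blue",(282,215))
E
```

```text
from [ 0.4366 -0.0726  0.1013] yaw -0.334 -> trans [0.0009 0.016  0.0933] twist -0.001
blue paint [302.1 250.7] ball 302 232 11.0 sep 0.0141 expect 0.078 origin [ 0.4024 -0.0775] yaw -0.322
```

>>> carry_out([
  [0.001,0.016,0.02],
  [0.001,0.016,0.06],
  [0.001,0.016,0.085],
  [0.001,0.016,0.092],
  [0.001,0.016,0.092],
], twist=[0,0,0,0,0], jaw=[0,0,0,0,0])

```text
t: 9.7
tool_pos: [0.4336, -0.0874, 0.0108]
tool_rot: [0.986, -0.165, -0.0, -0.0]
ft_force: [0.2, -0.7, -0.5]
grip_width: 0.0423
grasp_force: 0.0
```

>>> carry_out([
  [0,0,0],
  [0,0,0],
  [0,0,0],
  [0,0,0],
  [0,0,0],
], twist=[0,0,0,0,0], jaw=[-0.2,-0.4,-1,-1,-1], grip_force=70)

```text
t: 10.32
tool_pos: [0.434, -0.0886, 0.0119]
tool_rot: [0.986, -0.166, 0.001, 0.0]
ft_force: [-0.6, -0.1, 6.2]
grip_width: 0.0106
grasp_force: 68.6
```

>>> carry_out([
  [0,0,0],
  [0,0,-0.03],
  [0,0,-0.07],
  [0,0,-0.1],
  [0,0,-0.1],
], twist=[0,0,0,0,0], jaw=[-1,-1,-1,-1,-1])

```text
t: 10.95
tool_pos: [0.4349, -0.0889, 0.113]
tool_rot: [0.986, -0.166, 0.003, 0.0]
ft_force: [0.2, -0.4, -0.9]
grip_width: 0.0106
grasp_force: 68.8
```

```bash
python3 - <<'E'
from h import *
from plant import *
s=read_state();c=capture("wrist");go(s,.558,.158,.1,.051);print(s["ft_force"],s["grip_width"])
cv2.imwrite("pics/w6.png",c["color"][:,:,::-1])
E
```

```text
from [ 0.4349 -0.0889  0.113 ] yaw -0.333 -> trans [ 0.0355 -0.2736  0.0132] twist -0.384
[ 0.21763843 -0.44971994 -0.92201961] 0.0106052139321418
```

View pics/w6.png

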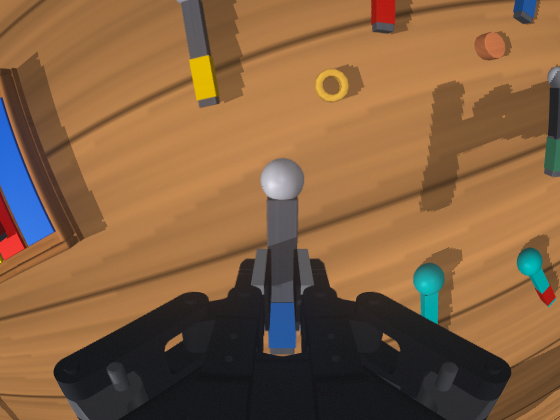

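Blue is held, with its ball at (282,180). On to the blue strip.

>>> carry_out([
  [0.035,-0.274,0.013],
  [0.035,-0.274,0.013],
  [0.035,-0.274,0.013],
  [0.035,-0.274,0.013],
  [0.035,-0.274,0.013],
], twist=[-0.384,-0.384,-0.384,-0.384,-0.384], jaw=[-1,-1,-1,-1,-1])

```text
t: 11.62
tool_pos: [0.5551, 0.1617, 0.0944]
tool_rot: [1.0, 0.027, -0.002, 0.0]
ft_force: [-0.6, -0.4, -1.4]
grip_width: 0.0108
grasp_force: 69.0
```

>>> carry_out([
  [0,0,0],
  [0,0,0],
  [0,0,0],
], twist=[0,0,0], jaw=[-1,-1,-1])

```text
t: 12.0
tool_pos: [0.5551, 0.158, 0.097]
tool_rot: [1.0, 0.025, -0.001, 0.0]
ft_force: [0.1, 0.1, -1.2]
grip_width: 0.0107
grasp_force: 69.0
```

```bash
python3 - <<'E'
from h import *
from plant import *
go(read_state(),.558,.158,.027,.051)
E
```

```text
from [0.5551 0.158  0.097 ] yaw 0.049 -> trans [0.003  0.0001 0.0699] twist -0.002
```

>>> carry_out([
  [0.002,0,0.03],
  [0.002,0,0.055],
  [0.002,0,0.066],
  [0.002,0,0.069],
  [0.002,0,0.069],
], twist=[0,0,0,0,0], jaw=[-1,-1,-1,-1,-1])

```text
t: 12.62
tool_pos: [0.5586, 0.1592, 0.0297]
tool_rot: [1.0, 0.025, 0.001, -0.0]
ft_force: [0.2, 1.1, -2.2]
grip_width: 0.0104
grasp_force: 69.0
```

>>> carry_out([
  [0,0,0.001],
  [0,0,0.002],
  [0,0,0.002],
], twist=[0,0,0], jaw=[-1,-1,-1])

```text
t: 13.0
tool_pos: [0.5581, 0.1594, 0.0271]
tool_rot: [1.0, 0.025, 0.0, -0.0]
ft_force: [-0.2, 0.1, -1.9]
grip_width: 0.0108
grasp_force: 69.0
```

>>> carry_out([
  [0,0,0.001],
  [0,0,0.0015],
  [0,0,0.0015],
], twist=[0,0,0], jaw=[-1,-1,-1])

```text
t: 13.38
tool_pos: [0.5579, 0.1593, 0.0252]
tool_rot: [1.0, 0.025, -0.0, 0.0]
ft_force: [0.1, 0.2, -1.2]
grip_width: 0.0108
grasp_force: 69.0
```

>>> carry_out([
  [0,0,0.001],
  [0,0,0.0015],
  [0,0,0.0015],
], twist=[0,0,0], jaw=[-1,-1,-1])

```text
t: 13.75
tool_pos: [0.5581, 0.1593, 0.0241]
tool_rot: [1.0, 0.025, 0.0, -0.0]
ft_force: [-0.6, -0.5, -0.1]
grip_width: 0.0109
grasp_force: 69.2
```

>>> carry_out([
  [0,0,0.001],
  [0,0,0.001],
  [0,0,0.001],
], twist=[0,0,0], jaw=[-1,-1,-1])

```text
t: 14.12
tool_pos: [0.5582, 0.1593, 0.0239]
tool_rot: [1.0, 0.025, -0.0, 0.0]
ft_force: [-3.3, -0.7, 5.8]
grip_width: 0.0108
grasp_force: 70.0
```

Contact made. Releasing, rising, then going to yellow.

>>> carry_out([
  [0,0,-0.001],
  [0,0,-0.001],
  [0,0,-0.001],
  [0,0,-0.001],
], twist=[0,0,0,0], jaw=[-0.6,-0.4,-0.2,-0.2])

```text
t: 14.62
tool_pos: [0.558, 0.1593, 0.0237]
tool_rot: [1.0, 0.025, -0.0, 0.0]
ft_force: [0.0, 0.2, 0.2]
grip_width: 0.034
grasp_force: 0.0
```

>>> carry_out([
  [0,0,-0.02],
  [0,0,-0.06],
  [0,0,-0.09],
  [0,0,-0.09],
], twist=[0,0,0,0], jaw=[-0.2,-0.2,0,0])

```text
t: 15.12
tool_pos: [0.5608, 0.1598, 0.1189]
tool_rot: [1.0, 0.025, 0.004, -0.001]
ft_force: [0.1, 0.4, 0.0]
grip_width: 0.0428
grasp_force: 0.0
```

```bash
python3 - <<'E'
from h import *
from plant import *
go(read_state(),.583,-.0722,.1,-.169)
E
```

```text
from [0.5608 0.1598 0.1189] yaw 0.051 -> trans [0.0102 0.2329 0.0187] twist 0.22
```

>>> carry_out([
  [0.013,0.233,0.013],
  [0.013,0.233,0.013],
  [0.013,0.233,0.013],
  [0.013,0.233,0.013],
  [0.013,0.233,0.013],
], twist=[0.22,0.22,0.22,0.22,0.22], jaw=[0,0,0,0,0])

```text
t: 15.75
tool_pos: [0.5823, -0.0755, 0.1]
tool_rot: [0.996, -0.087, -0.001, 0.0]
ft_force: [0.1, 0.4, 0.6]
grip_width: 0.0426
grasp_force: 0.0
```

>>> carry_out([
  [0,0,0],
  [0,0,0],
  [0,0,0],
], twist=[0,0,0], jaw=[0,0,0])

```text
t: 16.12
tool_pos: [0.5827, -0.0716, 0.1008]
tool_rot: [0.996, -0.084, -0.0, -0.0]
ft_force: [0.2, 0.8, -0.2]
grip_width: 0.0424
grasp_force: 0.0
```

```bash
python3 - <<'E'
from h import *
from plant import *
s=read_state();c=capture("wrist");go(s,.583,-.0722,.01,-.169)
punch(c,s,"yellow",(282,195))
cv2.imwrite("pics/w7.png",c["color"][:,:,::-1])
E
```

```text
from [ 0.5827 -0.0716  0.1008] yaw -0.167 -> trans [0.0004 0.0006 0.0908] twist 0.002
yellow paint [282.  244.8] ball 279 160 18.6 sep 0.0646 expect 0.0745 origin [ 0.5854 -0.0714] yaw -0.134
```

View pics/w7.png

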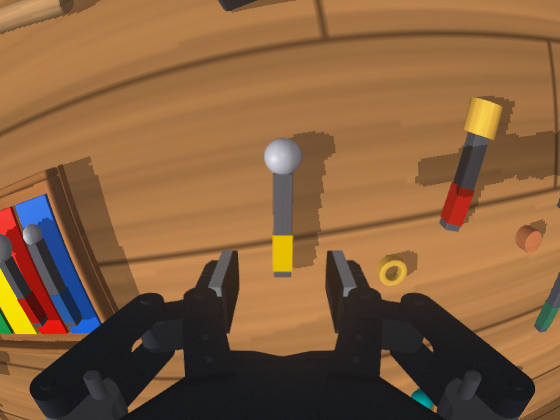

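Yellow is centred at column 282, with its ball at (282,156) and parallel to the tool. I'll descend and grip.

>>> carry_out([
  [0,0,0.03],
  [0,0,0.07],
  [0,0,0.085],
  [0,0,0.09],
  [0,0,0.09],
], twist=[0,0,0,0,0], jaw=[-0.1,-0.1,-0.1,-0.1,-0.1])

```text
t: 16.8
tool_pos: [0.5836, -0.0728, 0.0118]
tool_rot: [0.996, -0.084, 0.001, 0.0]
ft_force: [-0.5, -0.1, -0.4]
grip_width: 0.038
grasp_force: 0.0
```

>>> carry_out([
  [0,0,0],
  [0,0,0],
  [0,0,0],
  [0,0,0],
  [0,0,0],
], twist=[0,0,0,0,0], jaw=[-0.2,-0.4,-1,-1,-1], grip_force=70)

```text
t: 17.42
tool_pos: [0.5835, -0.0729, 0.0119]
tool_rot: [0.996, -0.085, 0.001, 0.0]
ft_force: [-1.0, -0.2, 5.3]
grip_width: 0.0111
grasp_force: 69.5
```

>>> carry_out([
  [0,0,0],
  [0,0,-0.03],
  [0,0,-0.07],
  [0,0,-0.1],
  [0,0,-0.1],
], twist=[0,0,0,0,0], jaw=[-1,-1,-1,-1,-1])

```text
t: 18.05
tool_pos: [0.5844, -0.0731, 0.1131]
tool_rot: [0.996, -0.085, 0.002, 0.0]
ft_force: [1.0, 0.3, -2.5]
grip_width: 0.0112
grasp_force: 68.6
```

```bash
python3 - <<'E'
from h import *
from plant import *
s=read_state();go(s,.552,.27,.11,.051);print(s["ft_force"],s["grip_width"])
E
```

```text
from [ 0.5844 -0.0731  0.1131] yaw -0.169 -> trans [-0.0897 -0.3328  0.0025] twist -0.22
[ 0.96257271  0.3146876  -2.46614374] 0.011159416026788853
```

>>> carry_out([
  [-0.09,-0.333,0.002],
  [-0.09,-0.333,0.002],
  [-0.09,-0.333,0.002],
  [-0.09,-0.333,0.002],
  [-0.09,-0.333,0.002],
], twist=[-0.22,-0.22,-0.22,-0.22,-0.22], jaw=[-1,-1,-1,-1,-1])

```text
t: 18.68
tool_pos: [0.5513, 0.2397, 0.106]
tool_rot: [1.0, 0.025, -0.002, 0.001]
ft_force: [1.0, -0.1, -2.2]
grip_width: 0.0113
grasp_force: 68.8
```

```bash
python3 - <<'E'
from h import *
from plant import *
go(read_state(),.552,.27,.1,.051)
E
```

```text
from [0.5513 0.2397 0.106 ] yaw 0.051 -> trans [ 0.0023 -0.0302  0.0059] twist -0.0
```

>>> carry_out([
  [0,0,0],
  [0,0,0],
  [0,0,0],
], twist=[0,0,0], jaw=[-1,-1,-1])

```text
t: 19.05
tool_pos: [0.5528, 0.237, 0.1077]
tool_rot: [1.0, 0.025, -0.001, 0.0]
ft_force: [-0.2, -0.6, -2.1]
grip_width: 0.0113
grasp_force: 68.9
```

```bash
python3 - <<'E'
from h import *
from plant import *
go(read_state(),.552,.27,.028,.051)
E
```

```text
from [0.5528 0.237  0.1077] yaw 0.049 -> trans [ 0.001  -0.0331  0.0797] twist -0.002
```

>>> carry_out([
  [0,-0.033,0],
  [0,-0.033,0.03],
  [0,-0.033,0.06],
  [0,-0.033,0.076],
  [0,-0.033,0.076],
], twist=[0,0,0,0,0], jaw=[-1,-1,-1,-1,-1])

```text
t: 19.68
tool_pos: [0.5508, 0.27, 0.0315]
tool_rot: [1.0, 0.025, -0.001, 0.001]
ft_force: [0.1, -0.6, -1.9]
grip_width: 0.0114
grasp_force: 69.0
```

>>> carry_out([
  [0,0,0.001],
  [0,0,0.002],
  [0,0,0.003],
], twist=[0,0,0], jaw=[-1,-1,-1])

```text
t: 20.05
tool_pos: [0.5522, 0.2716, 0.031]
tool_rot: [1.0, 0.025, 0.001, -0.0]
ft_force: [0.3, -0.7, -1.3]
grip_width: 0.0114
grasp_force: 69.0
```

>>> carry_out([
  [0,0,0.001],
  [0,0,0.0015],
  [0,0,0.0015],
], twist=[0,0,0], jaw=[-1,-1,-1])

```text
t: 20.42
tool_pos: [0.5515, 0.2713, 0.0285]
tool_rot: [1.0, 0.025, -0.0, 0.0]
ft_force: [-0.2, 0.8, -2.8]
grip_width: 0.0113
grasp_force: 69.0
```

>>> carry_out([
  [0,0,0.001],
  [0,0,0.002],
  [0,0,0.003],
  [0,0,0.0035],
  [0,0,0.0035],
], twist=[0,0,0,0,0], jaw=[-1,-1,-1,-1,-1])

```text
t: 21.05
tool_pos: [0.5515, 0.2713, 0.025]
tool_rot: [1.0, 0.025, -0.0, 0.0]
ft_force: [-0.7, -0.0, -2.3]
grip_width: 0.0113
grasp_force: 69.0
```

>>> carry_out([
  [0,0,0.001],
  [0,0,0.001],
  [0,0,0.001],
], twist=[0,0,0], jaw=[-1,-1,-1])

```text
t: 21.42
tool_pos: [0.5516, 0.2713, 0.0241]
tool_rot: [1.0, 0.025, 0.0, -0.0]
ft_force: [-0.0, 0.9, -1.7]
grip_width: 0.011
grasp_force: 69.1
```

>>> carry_out([
  [0,0,0.0005],
  [0,0,0.001],
  [0,0,0.001],
], twist=[0,0,0], jaw=[-1,-1,-1])

```text
t: 21.8
tool_pos: [0.5518, 0.2714, 0.0239]
tool_rot: [1.0, 0.025, 0.0, -0.0]
ft_force: [-3.5, -0.9, 5.8]
grip_width: 0.0113
grasp_force: 69.9
```

Contact made. Releasing, rising, then going to green.

>>> carry_out([
  [0,0,-0.001],
  [0,0,-0.001],
  [0,0,-0.001],
  [0,0,-0.001],
], twist=[0,0,0,0], jaw=[-0.6,-0.4,-0.2,-0.2])

```text
t: 22.3
tool_pos: [0.5515, 0.2713, 0.0239]
tool_rot: [1.0, 0.025, -0.0, 0.0]
ft_force: [1.4, 0.6, 0.2]
grip_width: 0.0342
grasp_force: 0.0
```

>>> carry_out([
  [0,0,-0.02],
  [0,0,-0.06],
  [0,0,-0.09],
  [0,0,-0.09],
  [0,0,-0.09],
], twist=[0,0,0,0,0], jaw=[-0.2,-0.2,0,0,0])

```text
t: 22.92
tool_pos: [0.5513, 0.2712, 0.1141]
tool_rot: [1.0, 0.025, -0.0, -0.0]
ft_force: [-0.7, 0.1, 0.9]
grip_width: 0.0429
grasp_force: 0.0
```

```bash
python3 - <<'E'
from h import *
from plant import *
go(read_state(),.430,-.373,.11,-.294)
E
```

```text
from [0.5513 0.2712 0.1141] yaw 0.051 -> trans [-0.1539  0.6372  0.0041] twist 0.345
```

>>> carry_out([
  [-0.154,0.637,0.004],
  [-0.154,0.637,0.004],
  [-0.154,0.637,0.004],
  [-0.154,0.637,0.004],
  [-0.154,0.637,0.004],
], twist=[0.345,0.345,0.345,0.345,0.345], jaw=[0,0,0,0,0])

```text
t: 23.55
tool_pos: [0.4919, -0.0373, 0.1106]
tool_rot: [0.989, -0.146, -0.001, -0.0]
ft_force: [0.6, -0.8, 0.7]
grip_width: 0.0428
grasp_force: 0.0
```

>>> carry_out([
  [0,0,0],
  [0,0,0],
], twist=[0,0], jaw=[0,0])

```text
t: 23.8
tool_pos: [0.4928, -0.0357, 0.111]
tool_rot: [0.989, -0.147, -0.001, -0.0]
ft_force: [1.2, 0.1, 0.2]
grip_width: 0.0429
grasp_force: 0.0
```

```bash
python3 - <<'E'
from h import *
from plant import *
go(read_state(),.430,-.373,.11,-.294)
E
```

```text
from [ 0.4928 -0.0357  0.111 ] yaw -0.295 -> trans [0.038  0.341  0.0008] twist -0.001
```

>>> carry_out([
  [0.038,0.341,0],
  [0.038,0.341,0],
  [0.038,0.341,0],
  [0.038,0.341,0],
  [0.038,0.341,0],
], twist=[0,0,0,0,0], jaw=[0,0,0,0,0])

```text
t: 24.42
tool_pos: [0.4373, -0.3433, 0.1116]
tool_rot: [0.989, -0.145, -0.0, -0.0]
ft_force: [0.9, 0.5, 0.6]
grip_width: 0.0426
grasp_force: 0.0
```

>>> carry_out([
  [0,0,0],
  [0,0,0],
], twist=[0,0], jaw=[0,0])

```text
t: 24.68
tool_pos: [0.4372, -0.3416, 0.1112]
tool_rot: [0.989, -0.146, -0.001, -0.001]
ft_force: [0.3, 0.9, 0.2]
grip_width: 0.0421
grasp_force: 0.0
```

```bash
python3 - <<'E'
from h import *
from plant import *
go(read_state(),.430,-.373,.1,-.294)
E
```

```text
from [ 0.4372 -0.3416  0.1112] yaw -0.293 -> trans [0.0022 0.0322 0.0112] twist 0.001
```

>>> carry_out([
  [0.002,0.032,0.011],
  [0.002,0.032,0.011],
  [0.002,0.032,0.011],
  [0.002,0.032,0.011],
], twist=[0,0,0,0], jaw=[0,0,0,0])

```text
t: 25.18
tool_pos: [0.43, -0.373, 0.1014]
tool_rot: [0.989, -0.146, 0.0, -0.0]
ft_force: [0.6, 0.3, -0.4]
grip_width: 0.0427
grasp_force: 0.0
```

```bash
python3 - <<'E'
from h import *
from plant import *
s=read_state();c=capture("wrist");go(s,.430,-.373,.01,-.294)
cv2.imwrite("pics/w8.png",c["color"][:,:,::-1])
E
```

```text
from [ 0.43   -0.373   0.1014] yaw -0.292 -> trans [-0.      0.      0.0914] twist 0.002
```

View pics/w8.png

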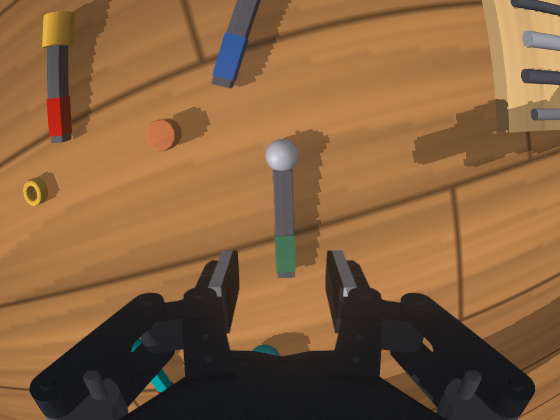

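Green is near-centred, with its ball at (282,156), its tail at (286,275) and a tilt of about 0.03 rad. I'll correct that, descend and grip.

>>> carry_out([
  [0,0.001,0.03],
  [0,0.001,0.07],
  [0,0.001,0.085],
  [0,0.001,0.09],
  [0,0.001,0.09],
], twist=[-0.03,-0.03,-0.03,-0.03,-0.03], jaw=[-0.1,-0.1,-0.1,-0.1,-0.1])

```text
t: 25.85
tool_pos: [0.4297, -0.3757, 0.0121]
tool_rot: [0.991, -0.132, 0.001, 0.0]
ft_force: [-1.0, -0.5, 0.3]
grip_width: 0.0383
grasp_force: 0.0
```

>>> carry_out([
  [0,0,0],
  [0,0,0],
  [0,0,0],
  [0,0,0],
  [0,0,0],
], twist=[0,0,0,0,0], jaw=[-0.2,-0.4,-1,-1,-1], grip_force=70)

```text
t: 26.48
tool_pos: [0.4295, -0.3757, 0.0121]
tool_rot: [0.991, -0.132, 0.001, 0.0]
ft_force: [-0.7, 1.3, 5.0]
grip_width: 0.011
grasp_force: 68.6
```

>>> carry_out([
  [0,0,0],
  [0,0,-0.03],
  [0,0,-0.07],
  [0,0,-0.1],
  [0,0,-0.1],
], twist=[0,0,0,0,0], jaw=[-1,-1,-1,-1,-1])

```text
t: 27.1
tool_pos: [0.4301, -0.3764, 0.1133]
tool_rot: [0.991, -0.132, 0.002, 0.002]
ft_force: [0.5, 0.1, -2.9]
grip_width: 0.0109
grasp_force: 68.7
```

```bash
python3 - <<'E'
from h import *
from plant import *
s=read_state();go(s,.5495,.3255,.11,.051);print(s["ft_force"],s["grip_width"])
E
```

```text
from [ 0.4301 -0.3764  0.1133] yaw -0.264 -> trans [-0.0681 -0.7087  0.0011] twist -0.315
[ 0.45034523  0.13003123 -2.87958299] 0.01091471037072785
```

>>> carry_out([
  [-0.068,-0.709,0],
  [-0.068,-0.709,0],
  [-0.068,-0.709,0],
  [-0.068,-0.709,0],
  [-0.068,-0.709,0],
], twist=[-0.315,-0.315,-0.315,-0.315,-0.315], jaw=[-1,-1,-1,-1,-1])

```text
t: 27.72
tool_pos: [0.48, -0.0649, 0.1085]
tool_rot: [1.0, 0.025, -0.002, -0.0]
ft_force: [-0.0, 0.0, -1.6]
grip_width: 0.011
grasp_force: 68.8
```

>>> carry_out([
  [0,0,0],
  [0,0,0],
], twist=[0,0], jaw=[-1,-1])

```text
t: 27.98
tool_pos: [0.4804, -0.0668, 0.1092]
tool_rot: [1.0, 0.026, -0.002, -0.0]
ft_force: [-0.1, -1.2, -2.6]
grip_width: 0.0109
grasp_force: 69.0
```

```bash
python3 - <<'E'
from h import *
from plant import *
s=read_state();go(s,.5495,.3255,.11,.051)
E
```

```text
from [ 0.4804 -0.0668  0.1092] yaw 0.052 -> trans [ 0.0894 -0.3882 -0.0009] twist 0.001
```

>>> carry_out([
  [0.089,-0.388,0],
  [0.089,-0.388,0],
  [0.089,-0.388,0],
  [0.089,-0.388,0],
  [0.089,-0.388,0],
], twist=[0,0,0,0,0], jaw=[-1,-1,-1,-1,-1])

```text
t: 28.6
tool_pos: [0.5366, 0.2404, 0.1101]
tool_rot: [1.0, 0.024, -0.0, 0.0]
ft_force: [0.4, -0.4, -0.9]
grip_width: 0.0111
grasp_force: 69.1
```

>>> carry_out([
  [0,0,0],
  [0,0,0],
  [0,0,0],
], twist=[0,0,0], jaw=[-1,-1,-1])

```text
t: 28.98
tool_pos: [0.5358, 0.2386, 0.1105]
tool_rot: [1.0, 0.024, -0.001, 0.0]
ft_force: [-0.2, 0.5, -2.2]
grip_width: 0.0105
grasp_force: 69.2
```

```bash
python3 - <<'E'
from h import *
from plant import *
s=read_state();go(s,.5495,.3255,.03,.051)
E
```

```text
from [0.5358 0.2386 0.1105] yaw 0.048 -> trans [ 0.0179 -0.0862  0.0804] twist -0.003
```

>>> carry_out([
  [0.018,-0.086,0],
  [0.018,-0.086,0],
  [0.018,-0.086,0.02],
  [0.018,-0.086,0.05],
  [0.018,-0.086,0.05],
], twist=[0,0,0,0,0], jaw=[-1,-1,-1,-1,-1])

```text
t: 29.6
tool_pos: [0.5465, 0.3241, 0.0566]
tool_rot: [1.0, 0.024, -0.004, 0.002]
ft_force: [-0.1, -0.5, -1.5]
grip_width: 0.0111
grasp_force: 69.4
```

>>> carry_out([
  [0,0,0.01],
  [0,0,0.02],
  [0,0,0.028],
  [0,0,0.028],
  [0,0,0.028],
], twist=[0,0,0,0,0], jaw=[-1,-1,-1,-1,-1])

```text
t: 30.22
tool_pos: [0.5496, 0.3276, 0.0334]
tool_rot: [1.0, 0.025, 0.0, -0.0]
ft_force: [-0.1, -0.5, -1.2]
grip_width: 0.0112
grasp_force: 69.4
```

>>> carry_out([
  [0,0.0015,0.003],
  [0,0.0015,0.005],
  [0,0.0015,0.007],
  [0,0.0015,0.008],
  [0,0.0015,0.008],
], twist=[0,0,0,0,0], jaw=[-1,-1,-1,-1,-1])

```text
t: 30.85
tool_pos: [0.5494, 0.3259, 0.025]
tool_rot: [1.0, 0.025, -0.0, 0.0]
ft_force: [1.0, -0.4, -2.3]
grip_width: 0.0111
grasp_force: 69.4
```

>>> carry_out([
  [0,0,0.0005],
  [0,0,0.001],
  [0,0,0.001],
], twist=[0,0,0], jaw=[-1,-1,-1])

```text
t: 31.22
tool_pos: [0.5496, 0.326, 0.0243]
tool_rot: [1.0, 0.025, 0.0, -0.0]
ft_force: [-1.4, -0.3, -0.6]
grip_width: 0.0107
grasp_force: 69.5
```

>>> carry_out([
  [0,0,0.0005],
  [0,0,0.0005],
], twist=[0,0], jaw=[-1,-1])

```text
t: 31.48
tool_pos: [0.5496, 0.326, 0.0242]
tool_rot: [1.0, 0.025, 0.0, -0.0]
ft_force: [-1.9, -0.6, 2.1]
grip_width: 0.0109
grasp_force: 70.0
```

>>> carry_out([
  [0,0,0],
  [0,0,0],
  [0,0,0],
  [0,0,0],
], twist=[0,0,0,0], jaw=[-0.6,-0.4,-0.2,-0.2])

```text
t: 31.98
tool_pos: [0.5496, 0.3259, 0.0236]
tool_rot: [1.0, 0.025, 0.0, -0.0]
ft_force: [0.8, -0.2, 0.3]
grip_width: 0.0343
grasp_force: 0.0
```

>>> carry_out([
  [0,0,-0.02],
  [0,0,-0.07],
  [0,0,-0.12],
  [0,0,-0.16],
  [0,0,-0.16],
], twist=[0,0,0,0,0], jaw=[-0.2,-0.2,0,0,0])

```text
t: 32.6
tool_pos: [0.5522, 0.3273, 0.1911]
tool_rot: [1.0, 0.025, 0.005, -0.002]
ft_force: [-0.4, -0.1, 0.8]
grip_width: 0.0429
grasp_force: 0.0
```

>>> carry_out([
  [0,0.08,0],
  [0,0.08,0],
  [0,0.08,0],
  [0,0.08,0],
], twist=[0,0,0,0], jaw=[0,0,0,0])

```text
t: 33.1
tool_pos: [0.5535, 0.2467, 0.1836]
tool_rot: [1.0, 0.026, -0.0, -0.0]
ft_force: [-0.0, 0.8, 0.1]
grip_width: 0.0424
grasp_force: 0.0
```

```bash
python3 - <<'E'
from h import *
from plant import *
s=read_state();c=capture("wrist")
cv2.imwrite("pics/w9.png",c["color"][:,:,::-1]);np.save("w9.npy",dict(c=c,s=s),allow_pickle=True)
print(s["tool_pos"])
for n in("scene","side"):
    c=capture(n);o=np.load(n+".npy",allow_pickle=True).item()["color"]
    for k in("red","blue"):
        for nm,im in(("old",o),("new",c["color"])): print(n,k,nm,[p for a,p,i in blobs(hmask(im,k),40)[0] if a<130])
E
```

```text
[0.55345808 0.24674486 0.18355514]
scene red old [[186.4, 231.7], [224.9, 267.0], [133.9, 271.5], [279.1, 302.7]]
scene red new [[186.3, 231.7], [133.8, 271.5], [279.4, 303.0]]
scene blue old [[258.7, 230.3], [233.2, 350.6]]
scene blue new [[335.9, 192.6], [233.4, 350.8]]
side red old [[357.5, 147.8], [238.1, 174.4], [296.4, 176.8], [350.8, 184.7]]
side red new [[357.5, 147.8], [239.5, 175.8], [350.8, 184.7]]
side blue old [[248.8, 140.8], [294.2, 212.1]]
side blue new []
```

View pics/w9.png

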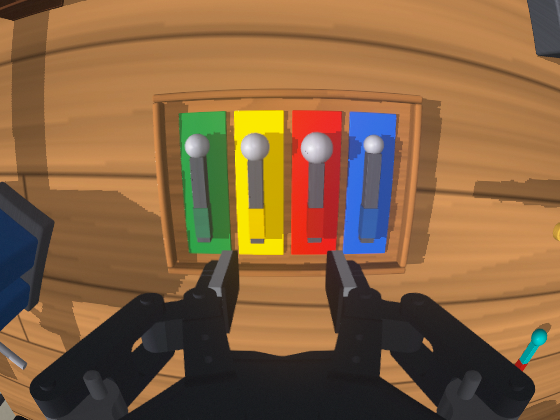

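All four lie on their own strips: balls at (197,146), (255,147), (317,148) and (373,145). The paint blobs of the flat-faced and turquoise punches have hardly shifted. One quick numeric check of the placements.

```bash
python3 - <<'E'
from h import *
k=np.load("w9.npy",allow_pickle=True).item();c,s=k["c"],k["s"]
S=dict(green=(.5495,.325),yellow=(.552,.2695),red=(.555,.2135),blue=(.558,.158));u=np.array([np.cos(.051),np.sin(.051)]);v=np.array([-u[1],u[0]])
for col,b,t in(("green",(197,146),(203.5,241)),("yellow",(255.5,147),(257,242)),("red",(317,148),(315,241)),("blue",(373,145),(369.5,240))):
    B=wcast(c,s,b,RAD[col]+.012)[0];T=wcast(c,s,t,.012+ZC[col])[0]
    d=(B-T)/np.linalg.norm(B-T);o=(B+d*RAD[col]+T)/2-S[col]
    print(col,"len",(np.linalg.norm(B-T)+RAD[col]).round(4),"along",(o@u).round(4),"across",(o@v).round(4),"ang",(np.arctan2(d[1],d[0])-.051).round(3))
E
```

```text
green len 0.1103 along -0.0008 across 0.0023 ang -0.005
yellow len 0.1098 along -0.0007 across 0.0017 ang -0.008
red len 0.1091 along 0.0004 across -0.0 ang 0.011
blue len 0.1088 along -0.0009 across -0.0008 ang 0.041
```

All are within tolerance and the lengths match 110 mm, so I'm handing in.

```bash
python3 -c "
from plant import *
print(hand_in())"
```

```text
the job is handed in; nothing more can be done
None
```

All four ball punches were set down gently on their matching strips, measured within about 3 mm and 0.05 rad of the strip centrelines; the flat-faced and turquoise punches stayed put, and the job is handed in at about 33 s (no verdict was returned).

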